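# Press the service key into the coffee grinder's spring clutch

### The job

Slide the steel bowl along the counter, without lifting it, until it stands centred under the grinder's chute. Then take the service key out of its stand by the T-handle, put its shaft into the hub on top of the grinder, turn it until the brass key slips into the slot, and push it fully home against the spring, collar down on the hub. Finish while still gripping the key and holding it pressed home; leave everything else on the counter where it stands.

Things in the scene. Friction and masses are not known exactly. Their poses are not given: they have to be found in the camera images.
- bowl: Loose open steel bowl, round, 90 mm across at the rim (its widest part, narrower at the foot), 50 mm high, 0.2 to 0.35 kg. Origin: centre of its underside. It starts 10 to 30 cm to the robot's right (-y) of the chute and slides on the counter.
- chute (a point): Centre of the chute's outlet: upright steel pipe, 36 mm diameter, its lower end 79 mm and its top 110 mm above the counter, on a 30 mm wide duct out of the housing's right (-y) side. Axes as the grinder's. The bowl's centre belongs straight below this point, which is 65 mm out from the housing's side.
- grinder: Fixed low coffee grinder, steel over black, hopper taken off. Housing 245 mm along its x (from -75 to +170 mm), 150 mm along its y (-75 to +75 mm), 130 mm high; vents on the rear top stand 7 mm higher. Origin: on the counter straight under the hub's axis; z up, +y from chute to housing.
- hub_mouth (a point): Centre of the hub's top face, 135 mm above the counter, 5 mm above the housing. Dark steel hub, 45 mm across, upright bore 18 mm diameter with one keyway slot 8.4 mm wide, open outwards, on the +x side of this frame; a red mark lies just outside the slot. z up. Held stiffly (turns only above 1 N m). The brass spring clutch plate lies 35 mm below the mouth.
- clutch (a joint): Spring clutch plate at the bottom of the bore, m it has been pressed down: 0 free, 0.010 when the service key's collar sits on the hub (stop at 0.012). Spring about 2.4 N at 0, rising 0.6 N per mm to 8.4 N at 0.010, so it lifts the service key again when let go.
- key: Loose service key, 0.14 to 0.28 kg, upright in its stand. Origin: centre of its collar's underside (collar 40 mm diameter, 8 mm thick), z up. Below: shaft 16 mm diameter, 45 mm long, last 4 mm tapered; brass key 6 mm wide on its +x side, out to 12.5 mm from the axis, 4 to 27 mm below the origin. Home: origin at the hub mouth, x axes alike; brass key off the slot: it stops 27 mm higher.
- key_grip (a point): Middle of the service key's black T-handle, 42 mm above the key's origin, same axes. Bar 64 mm long along x, 14 mm wide along y, 24 mm high (30 to 54 mm above the key's origin), on a thin neck; a red patch on top of its +x end (the brass key's side). The key needs at most 1.6 rad of turning either way from its start.
- stand: Fixed light wooden stand block, 70 x 70 mm, 55 mm high, with an upright hole 31 mm in diameter in which the service key hangs loosely by its collar (collar underside at 55 mm). Origin: centre of its underside. It stands to the left (+y) of the grinder, in one of two places; the canister has the other.
- canister: Bystander: white jar, 72 mm diameter, 120 mm high, origin under its centre.
- mug_white: Bystander: white mug, 74 mm diameter, 80 mm high, origin under its centre.
- mug_blue: Bystander: blue mug, 74 mm diameter, 80 mm high, origin under its centre.
- tamper: Bystander: steel tamper standing on its 56 mm foot, 78 mm high, in front of the grinder, origin under its centre.
- hopper: Bystander: amber bean hopper, open, 130 mm across the top, 120 mm high, origin under its centre.
- carton: Bystander: white and blue milk carton, 70 x 70 mm, 162 mm high, origin under its centre.
Not all that is in view belongs to the job. What is shaped like the key but green or purple is not meant.

How it is judged:
On the way, in this order (a step that is already met when the one before it is completed fails the run):
1. the bowl stands under the chute, at rest (horizontal distance between bowl and chute below 0.02 m and height (world z) of bowl below 0.006 m and angle between bowl's own z axis and vertical below 0.1 rad and linear speed of bowl below 0.02 m/s), for 0.2 s.
2. the brass key has slipped into the hub's slot (horizontal distance between key and hub_mouth below 0.004 m and angle between the x axis of key and the x axis of hub_mouth, either way round below 0.25 rad and angle between key's own z axis and vertical below 0.08 rad and z of key in the frame of hub_mouth below 0.018 m), for 0.1 s.
At the end, for the whole second after the job is handed in: Service key in the hub (axis within 4 mm, upright), collar within 2.5 mm of the hub face, clutch pressed at least 7.5 mm, at rest, fingers still gripping it (over 2 N); bowl flat on the counter, its centre within 20 mm of straight below the chute (horizontal distance between bowl and chute below 0.02 m and height (world z) of bowl below 0.006 m and angle between bowl's own z axis and vertical below 0.1 rad and horizontal distance between key and hub_mouth below 0.004 m and angle between the x axis of key and the x axis of hub_mouth, either way round below 0.25 rad and angle between key's own z axis and vertical below 0.08 rad and z of key in the frame of hub_mouth below 0.0025 m and value of joint clutch above 0.0075 m and contact force between the fingers and key above 2 N and linear speed of key below 0.02 m/s); the arm keeps its last pose, push and grip.
It fails at once if the bowl is lifted off the counter (over 15 mm) or tipped (height (world z) of bowl above 0.015 m or angle between bowl's own z axis and vertical above 0.4 rad).
It fails at once if a bystander is shifted more than 40 mm or knocked over (distance of any of canister, mug_white, mug_blue, tamper, hopper, carton from where it was at the start of the episode above 0.04 m or angle between any of canister, mug_white, mug_blue, tamper, hopper, carton's own z axis and vertical above 0.5 rad).
It also fails if it takes over 67 s, if anything falls off the work surface, if the arm or the gripper's body presses on something with over 40 N, if the wrist force passes 120 N, or if a joint passes its speed limit or range.

### The arm

A 6-joint arm with a two-finger parallel gripper is mounted at the origin on the work surface. World frame = base frame: x ahead of the robot, y to its left, z up, the work surface at z = 0. Lengths are in m, angles in rad, forces in N, time in s.
With the tool pointing down it reaches from about 0.375 to 0.925 m from the base axis. Payload 5.7 kg.
Tool frame: the origin (TCP) lies between the finger pads; the fingertips stand ctrl.tip_reach ahead of it and the grasp point (between the pads) lies 3 mm ahead of it (ctrl.tip_reach is the distance from the TCP to the fingertips, in m); z points along the fingers, y is the line along which they close (so a half turn about z gives the same grasp; the last joint's range is limited). The gripper opens to 85 mm and grips with 20 to 120 N. Pads are 22 mm wide; open, the fingers measure 114 mm over their backs; the gripper's body (76 mm by 85 mm) begins 54 mm behind the grasp point. The pads swing forward as they close: fully open they stand 13 mm farther back than shut.
Start: joints at [0.99, 0.359, 1.51, -0, 1.272, -0.115], TCP at [0.269, 0.536, 0.253] pointing down, gripper open.
Joint ranges: [-2.97, 2.97], [-1.01, 2.36], [0.21, 2.38], [-0.96, 4.11], [0.2, 2.71], [-2.98, 2.98]. Speed limits (rad/s): [2.39, 2.39, 3.14, 3.14, 3.14, 3.14].

### API

Orientations are given as a unit quaternion [x, y, z, w].
In Python, from workcell import ctrl gives the robot as it stands.
- The arm moves only by the tool drive_tool, never from a script. Its argument "steps" is a list of rows, each an object with "translation": the shift along the tool's x, y, z in m, a list of three; "twist": the turn about the tool's z in rad; "claw": the closure, from 0 (fully open) to 1 (shut). A call has 1 to 5 rows; each row shifts and turns the commanded pose from where the row before left it, along the tool's axes as they then stand; what a row does not reach is not made up. A row lasts 1/12 s, in which the tool goes at most 41.7 mm and 7.16 degrees, less where a joint would pass 70% of its speed; a pose out of reach is approached as far as the arm can. A call with a gripper value outside its range is refused whole. The fingers move at their own pace and stop on an object; the grip force is fixed at half the most. Time passes only in rows, so rows that do not move let the fingers close. It gives the time, the measured TCP pose, the force, the opening and the grip force at its end, in the units of the state.
- ctrl.observe(): the state, without advancing time (a new reading comes with each control period).
- ctrl.grab_frame(name): name is "scene" or "top" or "wrist"; returns a dict with "pixels" (480x640x3 uint8, blue, green, red), "fovy" (degrees; the focal length in pixels is half the picture's height over the tangent of half this angle, whatever the lens; pixels are square), "cx", "cy" (the principal point, pixels), "xyz" and "attitude" of the camera in the world; the wrist camera has in their place "mount" (4x4, takes a point from camera to tool coordinates, whose origin is the TCP and whose axes are the flange's). Camera axes: x right, y up, looking along -z (the intrinsics and any distortion apply to the point x, -y, -z); pixel columns grow to the right and rows downward; lengths in m; the calibration is good to about 2 mm. A picture is of the moment at which its call begins: read the wrist's pose just before it. There is no depth.
- ctrl.finish_job(): hands the job in; it is judged then, once.
Trained networks look in the newest picture that a camera, given by its name, has taken for a name from the list of things; names that differ only in an ending like _2 or _b are one class to them, and where a whole thing is asked for, a point or a joint stands for the part that bears it (a point fixed in the world has none). Each returns a list of dicts, best first, with "confidence" (0 to 1); they miss things now and then, are a little off and sometimes report something else, mostly with a low value. They report only what shows in the picture. A call takes as long as a camera call. They do not tell look-alikes from the thing itself.
- ctrl.cut_out(name, camera): "pixels" (480x640 bool, what is visible of it) and "box" ([left, top, width, height] in pixels, round what is visible of it).
- ctrl.place_of(name, camera): "position" ([column, row] in pixels: a listed point, or the origin of a listed thing).
The state is a dict: "time": time; "joints": joint angles; "dq": joint speeds; "effort": joint torques, N m; "ee_pos": TCP position; "orientation": TCP orientation; "ft_force": force on the tool from outside, world axes, zero at the start; "ft_torque": the same for the moment, N m; "grip_width": opening from 0.0 (shut) to 1.0 (fully open); "gripper_force": force on a finger pad.
Only numpy, scipy, OpenCV 4.12 (cv2) and the standard library are available. Lean on these libraries where they do the work, as an engineer would, in place of code of your own. Each camera call takes 0.05 s, during which the arm holds its last target. There are 200 camera calls.

## Working session

There is one attempt and no reset: what is moved stays moved. The work goes in short steps, Python scripts to look and compute and a tool call to move; the robot and the scene stay as the last step left them, time stands still between calls to the robot, and variables do not carry over. Pictures are saved under pics/ and viewed, at most 10 in all, crops included, and the job is handed in when it is done.

Besides the shell and the picture viewer there is one more tool, called after "Emit:" as name([rows], argument=value, ...), one row to a line, values as JSON. drive_tool: Moves the arm, as the interface text tells. Its arguments: {"type":"object","properties":{"steps":{"type":"array","items":{"type":"object","properties":{"translation":{"type":"array","items":{"type":"number"}},"twist":{"type":"number"},"claw":{"type":"number"}}}}},"required":["steps"]}

```bash
mkdir -p pics; ls; cat > h.py <<'E'
import numpy as np, cv2
from scipy.spatial.transform import Rotation as R
from workcell import ctrl
def cam(name):
    s=ctrl.observe(); f=ctrl.grab_frame(name)
    if name=="wrist":
        T=np.eye(4);T[:3,:3]=R.from_quat(s["orientation"]).as_matrix();T[:3,3]=s["ee_pos"]
        M=T@np.array(f["mount"]); f["p"]=M[:3,3]; f["R"]=M[:3,:3]
    else:
        f["p"]=np.array(f["xyz"]); a=np.array(f["attitude"]); f["R"]=R.from_quat(a).as_matrix() if a.size==4 else a
    f["f"]=240/np.tan(np.radians(f["fovy"])/2)
    return f
def ray(f,px,z):
    d=np.array([(px[0]-f["cx"])/f["f"],-(px[1]-f["cy"])/f["f"],-1.])
    d=f["R"]@d
    return f["p"]+d*(z-f["p"][2])/d[2]
def proj(f,P):
    c=f["R"].T@(np.array(P)-f["p"]); return np.array([f["cx"]+f["f"]*c[0]/-c[2], f["cy"]-f["f"]*c[1]/-c[2]])
E
cat > a.py <<'E'
from h import *
print(ctrl.tip_reach, ctrl.observe())
Z=dict(bowl=0,chute=.079,grinder=0,hub_mouth=.135,key=.055,key_grip=.097,stand=0,canister=0,mug_white=0,mug_blue=0,tamper=0,hopper=0,carton=0)
for c in("top","scene"):
    f=cam(c); cv2.imwrite(f"pics/{c}0.png",f["pixels"]); print(c,{k:v for k,v in f.items() if k!="pixels"})
    for n,z in Z.items():
        for d in ctrl.place_of(n,c)[:3]:
            print(n,round(d["confidence"],2),np.round(d["position"]),np.round(ray(f,d["position"],z),3))
E
python3 a.py
```

```text
pics
0.022 {'time': 0.0, 'joints': array([ 9.89905043e-01,  3.59511243e-01,  1.51144767e+00,  6.23869688e-05,
        1.27251714e+00, -1.15124576e-01]), 'dq': array([ 0.00147295, -0.00229281, -0.00104441,  0.00084867, -0.00124441,
       -0.00105579]), 'effort': array([-5.82154935e-04, -5.27607787e+01, -2.78619558e+01,  1.70309645e-04,
        1.30734639e-02, -4.55285601e-05]), 'ee_pos': array([0.2691063 , 0.53553794, 0.25244405]), 'orientation': array([ 2.30792841e-01,  9.73002455e-01, -8.75085955e-04, -3.49165462e-04]), 'ft_force': array([-0.42225414,  0.76792306, -0.10890674]), 'ft_torque': array([-0.04792749,  0.01097043, -0.00904976]), 'gripper_force': 0.0, 'grip_width': 0.9968912625332423}
top {'fovy': 52.98619125315827, 'cx': 318.5901356563471, 'cy': 239.09409791067813, 'xyz': array([ 0.45085336, -0.07934855,  1.42335526]), 'attitude': array([-0.03022725,  0.04099822,  0.70741422, -0.7049614 ]), 'p': array([ 0.45085336, -0.07934855,  1.42335526]), 'R': array([[-0.00423148,  0.99492092, -0.1005707 ],
       [-0.99987797, -0.00269714,  0.01538735],
       [ 0.01503795,  0.100623
[... 1783 characters left out ...]
278.] [0.585 0.073 0.135]
key 0.83 [537. 284.] [0.371 0.356 0.055]
key 0.71 [467. 272.] [0.429 0.206 0.055]
key 0.67 [507. 308.] [0.465 0.32  0.055]
key_grip 0.7 [509. 296.] [0.461 0.314 0.097]
key_grip 0.69 [476. 266.] [0.431 0.22  0.097]
key_grip 0.66 [540. 272.] [0.366 0.348 0.097]
stand 0.67 [499. 319.] [0.468 0.319 0.   ]
canister 0.58 [463. 364.] [0.613 0.296 0.   ]
canister 0.55 [505. 306.] [0.429 0.316 0.   ]
mug_white 0.6 [210. 254.] [ 0.691 -0.355  0.   ]
mug_blue 0.85 [264. 317.] [ 0.759 -0.143  0.   ]
tamper 0.81 [429. 244.] [0.372 0.085 0.   ]
hopper 0.64 [198. 190.] [ 0.552 -0.504  0.   ]
carton 0.72 [243. 150.] [ 0.376 -0.487  0.   ]
carton 0.45 [386. 279.] [0.517 0.046 0.   ]
```

View pics/top0.png

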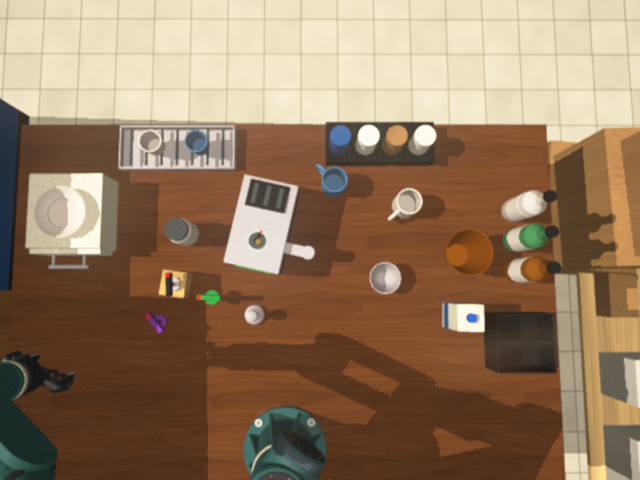

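```bash
python3 -c "
import cv2
a=cv2.imread('pics/top0.png')[215:345,130:330];b=cv2.imread('pics/scene0.png')[220:350,400:600]
cv2.imwrite('pics/crop0.png',cv2.resize(cv2.hconcat([a,b]),None,fx=2,fy=2*1.0,interpolation=2))
cv2.imwrite('pics/crop0.png',cv2.vconcat([cv2.resize(a,None,fx=2.3,fy=2.3,interpolation=2),cv2.resize(b,None,fx=2.3,fy=2.3,interpolation=2)]))"
```

```text
(no output)
```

View pics/crop0.png

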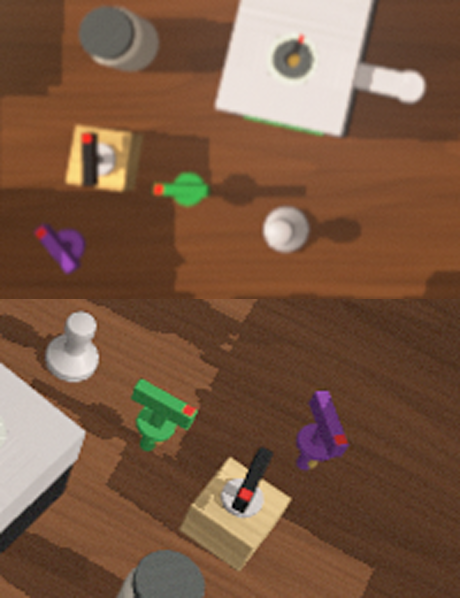

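The top view shows three key-shaped things: black in the wooden stand (170,284), green (210,298) and purple (155,323). The black one in the light wooden stand is the service key, and its red patch is on the far end at about (168,275). The enlarged crop confirms this. The bowl is at (385,278), the chute at (307,253) and the hub at (257,241). I'll refine these positions, then move.

```bash
cat > b.py <<'E'
from h import *
from scipy.optimize import least_squares
def tri(obs):
    return least_squares(lambda P:np.concatenate([proj(f,P)-p for f,p in obs]),[.5,0,.1])
fs={c:cam(c) for c in("top","scene")}
near=dict(chute=(.547,-.063,.079),hub_mouth=(.578,.074,.135),key_grip=(.462,.312,.097),key=(.465,.314,.055),bowl=(.472,-.283,0),grinder=(.58,.07,0),stand=(.468,.319,0))
for n,P in near.items():
    obs=[]
    for c,f in fs.items():
        L=[d["position"] for d in ctrl.place_of(n,c)]
        if L:
            p=min(L,key=lambda q:np.linalg.norm(np.array(q)-proj(f,P))); obs.append((f,np.array(p)))
    if len(obs)==2: r=tri(obs); print(n,np.round(r.x,4),"res",np.round(r.fun,1))
for c,f in fs.items():
    for d in ctrl.cut_out("bowl",c):
        m=d["pixels"].astype(np.uint8); ct=max(cv2.findContours(m,0,1)[0],key=cv2.contourArea)[:,0]
        q=np.array([ray(f,p,.05)[:2] for p in ct]); (x,y),r=cv2.minEnclosingCircle(q.astype(np.float32)); print(c,"bowl",round(d["confidence"],2),x,y,r)
    # red patches near key and hub
    hsv=cv2.cvtColor(f["pixels"],cv2.COLOR_BGR2HSV); red=((hsv[...,0]<8)|(hsv[...,0]>172))&(hsv[...,1]>170)&(hsv[...,2]>100)
    for n,P in (("keyred",(.487,.314,.109)),("hubred",(.605,.068,.131))):
        p0=proj(f,P); ys,xs=np.nonzero(red); k=np.hypot(xs-p0[0],ys-p0[1])<14
        if k.any(): p=(xs[k].mean(),ys[k].mean()); print(c,n,k.sum(),np.round(p,1),np.round(ray(f,p,P[2]),4))
    dark=(hsv[...,2]<50).astype(np.uint8); p0=proj(f,(.462,.312,.109)).astype(int); print(p0)
    ys,xs=np.nonzero(dark); k=np.hypot(xs-p0[0],ys-p0[1])<22; pts=np.c_[xs[k],ys[k]].astype(np.float32)
    w=np.array([ray(f,p,.109)[:2] for p in pts]); 
    if len(w)>5: print(c,"dark",len(w),w.mean(0),cv2.fitLine(w.astype(np.float32),2,0,.01,.01).ravel())
E
python3 b.py
```

```text
chute [ 0.5473 -0.0656  0.0814] res [-0.2  0.1 -0.2 -0. ]
hub_mouth [0.5764 0.0732 0.1293] res [-0.4  0.2 -0.4 -0. ]
key_grip [0.4635 0.3105 0.0901] res [-0.2  0.1 -0.1  0. ]
key [0.4639 0.3196 0.0411] res [-2.7  1.2 -2.4  0. ]
bowl [ 0.4705 -0.2911 -0.0151] res [-2.7  1.5 -2.7 -0.4]
grinder [ 0.5771  0.071  -0.0072] res [-2.8  1.4 -2.5 -0.2]
stand [ 0.466   0.3193 -0.0099] res [ 0.2 -0.1  0.2 -0. ]
top bowl 0.56 0.47876614332199097 -0.28850993514060974 0.04602966830134392
top keyred 17 [167.5 274.6] [0.488  0.3104 0.109 ]
[166 284]
top dark 22 [0.45792843 0.30206792] [0.99928766 0.03773791 0.45792842 0.3020679 ]
scene bowl 0.77 0.48448848724365234 -0.27942121028900146 0.050549015402793884
scene keyred 26 [506.2 304.5] [0.4902 0.3159 0.109 ]
scene hubred 5 [378.2 282.6] [0.6048 0.0617 0.131 ]
[509 293]
scene dark 137 [0.46771206 0.31461658] [0.9994647  0.03271649 0.46771207 0.3146166 ]
```

```bash
cat > plan.py <<'E'
import sys,json
from h import *
# plan.py n x y z heading_deg [n x y z heading ...]: rows from measured pose; heading = world angle of tool x; prints rows
def rows(wps):
    s=ctrl.observe(); M=R.from_quat(s["orientation"]).as_matrix(); p=np.array(s["ee_pos"]); h=np.arctan2(M[1,0],M[0,0])
    print("pose",p.round(4),"head",np.degrees(h).round(2),"tilt",M[:,2].round(4),"j",s["joints"].round(2),"t",round(s["time"],2),"F",s["ft_force"].round(1),"w",round(s["grip_width"],3))
    out=[]
    for n,x,y,z,a in wps:
        n=int(n); T=np.array([x,y,z]); g=np.radians(a); dh=(g-h+np.pi)%(2*np.pi)-np.pi; d=-round(dh/n,3)
        for i in range(n):
            v=(T-p)/(n-i); c,q=np.cos(h),np.sin(h)
            t=np.round([v[0]*c+v[1]*q, v[0]*q-v[1]*c, -v[2]],3)
            p=p+np.array([t[0]*c+t[1]*q,t[0]*q-t[1]*c,-t[2]]); h-=d; out.append((list(map(float,t)),d))
    print("end",p.round(4),np.degrees(h).round(2)); return out
if __name__=="__main__":
    a=list(map(float,sys.argv[1:])); o=rows([a[i:i+5] for i in range(0,len(a),5)])
    for i in range(0,len(o),5): print(" | ".join(f"{t} {d}" for t,d in o[i:i+5]))
E
python3 plan.py 13 .44 .12 .26 115 12 .456 -.360 .2 73 5 .456 -.36 .061 72.7
```

```text
pose [0.2695 0.5361 0.2532] head 153.31 tilt [-1.e-04 -1.e-04 -1.e+00] j [ 0.99  0.36  1.51  0.    1.27 -0.12] t 2.3 F [ 0.4  0.6 -0.2] w 0.999
end [ 0.4556 -0.3598  0.0612] 72.69
[-0.026, -0.023, -0.001] 0.051 | [-0.027, -0.021, -0.0] 0.051 | [-0.028, -0.02, -0.001] 0.051 | [-0.029, -0.018, -0.0] 0.051 | [-0.03, -0.017, -0.001] 0.051
[-0.031, -0.015, -0.0] 0.051 | [-0.032, -0.014, -0.001] 0.051 | [-0.033, -0.012, -0.0] 0.051 | [-0.033, -0.011, -0.001] 0.051 | [-0.033, -0.009, -0.0] 0.051
[-0.034, -0.007, -0.001] 0.051 | [-0.034, -0.005, -0.0] 0.051 | [-0.035, -0.004, -0.001] 0.051 | [-0.037, -0.016, 0.005] 0.062 | [-0.038, -0.014, 0.005] 0.062
[-0.038, -0.011, 0.005] 0.062 | [-0.039, -0.009, 0.005] 0.062 | [-0.039, -0.006, 0.005] 0.062 | [-0.04, -0.004, 0.005] 0.062 | [-0.04, -0.001, 0.005] 0.062
[-0.04, 0.001, 0.005] 0.062 | [-0.04, 0.003, 0.005] 0.062 | [-0.04, 0.006, 0.005] 0.062 | [-0.039, 0.009, 0.005] 0.062 | [-0.038, 0.01, 0.005] 0.062
[-0.0, 0.0, 0.028] -0.0 | [-0.0, 0.0, 0.028] -0.0 | [-0.0, 0.0, 0.028] -0.0 | [-0.0, 0.0, 0.028] -0.0 | [-0.0, 0.0, 0.027] -0.0
```

Emit:
drive_tool([
  {"translation":[-0.026,-0.023,-0.001],"twist":0.051,"claw":0.5},
  {"translation":[-0.027,-0.021,0],"twist":0.051,"claw":0.5},
  {"translation":[-0.028,-0.02,-0.001],"twist":0.051,"claw":0.5},
  {"translation":[-0.029,-0.018,0],"twist":0.051,"claw":0.5},
  {"translation":[-0.03,-0.017,-0.001],"twist":0.051,"claw":0.5},
])

```text
time: 2.72
ee_pos: [0.3347, 0.3755, 0.2563]
orientation: [0.354, 0.935, 0.0, 0.0]
ft_force: [-0.2, -0.8, 0.6]
grip_width: 0.499
gripper_force: 0.0
```

Emit:
drive_tool([
  {"translation":[-0.031,-0.015,0],"twist":0.051,"claw":0.5},
  {"translation":[-0.032,-0.014,-0.001],"twist":0.051,"claw":0.5},
  {"translation":[-0.033,-0.012,0],"twist":0.051,"claw":0.5},
  {"translation":[-0.033,-0.011,-0.001],"twist":0.051,"claw":0.5},
  {"translation":[-0.033,-0.009,0],"twist":0.051,"claw":0.5},
])

```text
time: 3.13
ee_pos: [0.4006, 0.2147, 0.2587]
orientation: [0.47, 0.883, 0.0, 0.0]
ft_force: [1.2, 1.1, 0.1]
grip_width: 0.497
gripper_force: 0.0
```

Emit:
drive_tool([
  {"translation":[-0.034,-0.007,-0.001],"twist":0.051,"claw":0.5},
  {"translation":[-0.034,-0.005,0],"twist":0.051,"claw":0.5},
  {"translation":[-0.035,-0.004,-0.001],"twist":0.051,"claw":0.5},
  {"translation":[-0.037,-0.016,0.005],"twist":0.062,"claw":0.5},
  {"translation":[-0.038,-0.014,0.005],"twist":0.062,"claw":0.5},
])

```text
time: 3.55
ee_pos: [0.4433, 0.0373, 0.2508]
orientation: [0.587, 0.809, 0.001, 0.001]
ft_force: [0.2, -0.6, 0.2]
grip_width: 0.502
gripper_force: 0.0
```

Emit:
drive_tool([
  {"translation":[-0.038,-0.011,0.005],"twist":0.062,"claw":0.5},
  {"translation":[-0.039,-0.009,0.005],"twist":0.062,"claw":0.5},
  {"translation":[-0.039,-0.006,0.005],"twist":0.062,"claw":0.5},
  {"translation":[-0.04,-0.004,0.005],"twist":0.062,"claw":0.5},
  {"translation":[-0.04,-0.001,0.005],"twist":0.062,"claw":0.5},
])

```text
time: 3.97
ee_pos: [0.4492, -0.1621, 0.2253]
orientation: [0.705, 0.709, 0.0, 0.0]
ft_force: [1.4, 0.2, -0.1]
grip_width: 0.5
gripper_force: 0.0
```

Emit:
drive_tool([
  {"translation":[-0.04,0.001,0.005],"twist":0.062,"claw":0.5},
  {"translation":[-0.04,0.003,0.005],"twist":0.062,"claw":0.5},
  {"translation":[-0.04,0.006,0.005],"twist":0.062,"claw":0.5},
  {"translation":[-0.039,0.009,0.005],"twist":0.062,"claw":0.5},
  {"translation":[-0.038,0.01,0.005],"twist":0.062,"claw":0.5},
])

```text
time: 4.38
ee_pos: [0.4555, -0.3622, 0.2002]
orientation: [0.806, 0.591, 0.0, 0.0]
ft_force: [1.2, 0.9, 1.7]
grip_width: 0.502
gripper_force: 0.0
```

```bash
cat > c.py <<'E'
from h import *
f=cam("wrist"); cv2.imwrite("pics/w1.png",f["pixels"])
for d in ctrl.cut_out("bowl","wrist"):
    m=d["pixels"].astype(np.uint8); ct=max(cv2.findContours(m,0,1)[0],key=cv2.contourArea)[:,0]
    q=np.array([ray(f,p,.05)[:2] for p in ct]); print(d["box"],round(d["confidence"],2),cv2.minEnclosingCircle(q.astype(np.float32)))
for d in ctrl.place_of("chute","wrist"): print("chute",d,ray(f,d["position"],.079))
E
python3 c.py; python3 plan.py 5 .456 -.36 .061 72.7
```

```text
[253.8, 39.6, 136.1, 140.0] 0.9 ((0.47970443964004517, -0.28730690479278564), 0.045271582901477814)
pose [ 0.4555 -0.3629  0.1998] head 72.49 tilt [ 2.e-04 -7.e-04 -1.e+00] j [-0.79  0.39  1.61 -0.    1.14 -0.49] t 4.53 F [-0.3  0.3 -0.1] w 0.498
end [ 0.4564 -0.36    0.0608] 72.78
[0.001, -0.0, 0.028] -0.001 | [0.0, -0.0, 0.028] -0.001 | [0.001, -0.0, 0.028] -0.001 | [0.0, -0.0, 0.027] -0.001 | [0.001, -0.0, 0.028] -0.001
```

View pics/w1.png

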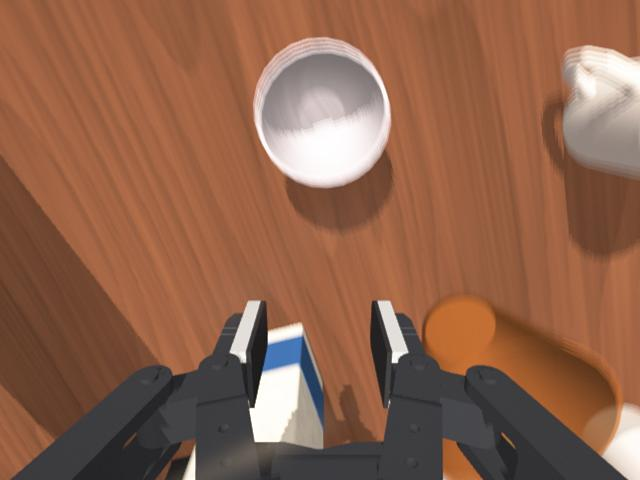

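The bowl's rim is at about (322,112) in the wrist view. It lies straight ahead along tool x, and the carton and hopper are well behind the gripper. Next I descend and push.

Emit:
drive_tool([
  {"translation":[0,0,0.028],"twist":-0.003,"claw":0.5},
  {"translation":[0,0,0.028],"twist":-0.003,"claw":0.5},
  {"translation":[0,0,0.028],"twist":-0.003,"claw":0.5},
  {"translation":[0,0,0.028],"twist":-0.003,"claw":0.5},
  {"translation":[0,0,0.027],"claw":0.5},
])

```text
schema error: expected keys translation, twist, claw
```

Emit:
drive_tool([
  {"translation":[0.01,0,0],"claw":0.5},
  {"translation":[0.008,0,0],"claw":0.5},
  {"translation":[0.006,0,0],"claw":0.5},
  {"translation":[0.006,0,0],"claw":0.5},
  {"translation":[0.01,0,0],"claw":0.5},
])

```text
schema error: expected keys translation, twist, claw
```

```bash
python3 c.py; python3 plan.py 12 .530 -.121 .061 73.2
```

```text
[420.6, 292.6, 206.3, 187.4] 0.31 ((0.5789154171943665, -0.546654224395752), 0.1140986904501915)
pose [ 0.4553 -0.3587  0.2002] head 72.74 tilt [-7.e-04  1.e-03 -1.e+00] j [-0.79  0.38  1.62  0.    1.14 -0.49] t 4.68 F [-0.2  0.4 -0.6] w 0.499
end [ 0.5298 -0.1211  0.0612] 73.43
[0.021, 0.0, 0.012] -0.001 | [0.021, 0.0, 0.012] -0.001 | [0.021, 0.0, 0.012] -0.001 | [0.021, 0.0, 0.011] -0.001 | [0.021, 0.0, 0.012] -0.001
[0.021, 0.0, 0.011] -0.001 | [0.021, 0.0, 0.012] -0.001 | [0.02, 0.0, 0.011] -0.001 | [0.021, 0.001, 0.012] -0.001 | [0.02, 0.0, 0.011] -0.001
[0.021, 0.001, 0.012] -0.001 | [0.02, 0.0, 0.011] -0.001
```

Emit:
drive_tool([
  {"translation":[0,0,0.028],"twist":-0.003,"claw":0.5},
  {"translation":[0,0,0.028],"twist":-0.003,"claw":0.5},
  {"translation":[0,0,0.028],"twist":-0.003,"claw":0.5},
  {"translation":[0,0,0.028],"twist":-0.003,"claw":0.5},
  {"translation":[0,0,0.027],"twist":0,"claw":0.5},
])

```text
time: 5.1
ee_pos: [0.4559, -0.358, 0.0608]
orientation: [0.801, 0.599, 0.0, 0.0]
ft_force: [0.1, -0.1, 0.1]
grip_width: 0.499
gripper_force: 0.0
```

Emit:
drive_tool([
  {"translation":[0.01,0,0],"twist":0,"claw":0.5},
  {"translation":[0.008,0,0],"twist":0,"claw":0.5},
  {"translation":[0.006,0,0],"twist":0,"claw":0.5},
  {"translation":[0.006,0,0],"twist":0,"claw":0.5},
  {"translation":[0.01,0,0],"twist":0,"claw":0.5},
])

```text
time: 5.52
ee_pos: [0.4688, -0.3223, 0.0636]
orientation: [0.802, 0.598, 0.0, 0.003]
ft_force: [-0.4, -0.9, 1.2]
grip_width: 0.5
gripper_force: 0.8
```

```bash
python3 c.py; python3 plan.py 12 .530 -.121 .061 73.2
```

```text
[191.0, 72.7, 254.0, 246.1] 0.81 ((0.48254019021987915, -0.2753719389438629), 0.045017875730991364)
pose [ 0.4677 -0.3208  0.0625] head 73.46 tilt [ 1.e-03 -8.e-04 -1.e+00] j [-0.72  0.55  1.76  0.    0.83 -0.43] t 5.67 F [ 0.1 -0.3  0.1] w 0.501
end [ 0.5301 -0.1213  0.0615] 73.46
[0.017, 0.0, 0.0] 0.0 | [0.017, 0.0, 0.0] 0.0 | [0.018, 0.0, 0.0] 0.0 | [0.017, 0.0, 0.0] 0.0 | [0.018, 0.0, 0.0] 0.0
[0.017, 0.0, 0.0] 0.0 | [0.018, 0.0, 0.0] 0.0 | [0.017, 0.001, 0.0] 0.0 | [0.018, 0.0, 0.0] 0.0 | [0.017, 0.001, 0.0] 0.0
[0.018, 0.0, 0.001] 0.0 | [0.017, 0.001, 0.0] 0.0
```

Emit:
drive_tool([
  {"translation":[0.01,0,0],"twist":0,"claw":0.5},
  {"translation":[0.012,0,0],"twist":0,"claw":0.5},
  {"translation":[0.014,0,0],"twist":0,"claw":0.5},
  {"translation":[0.014,0,0],"twist":0,"claw":0.5},
  {"translation":[0.014,0,0],"twist":0,"claw":0.5},
])

```text
time: 6.08
ee_pos: [0.4855, -0.2586, 0.0613]
orientation: [0.802, 0.598, -0.0, -0.0]
ft_force: [-0.2, -1.4, 1.0]
grip_width: 0.499
gripper_force: 1.1
```

Emit:
drive_tool([
  {"translation":[0.014,0,0],"twist":0,"claw":0.5},
  {"translation":[0.014,0,0],"twist":0,"claw":0.5},
  {"translation":[0.014,0,0],"twist":0,"claw":0.5},
  {"translation":[0.014,0,0],"twist":0,"claw":0.5},
  {"translation":[0.014,0,0],"twist":0,"claw":0.5},
])

```text
time: 6.5
ee_pos: [0.5056, -0.1915, 0.0612]
orientation: [0.802, 0.598, -0.0, -0.0]
ft_force: [-0.5, -1.6, 1.2]
grip_width: 0.5
gripper_force: 1.1
```

Emit:
drive_tool([
  {"translation":[0.014,0,0],"twist":0,"claw":0.5},
  {"translation":[0.012,0,0],"twist":0,"claw":0.5},
  {"translation":[0.01,0,0],"twist":0,"claw":0.5},
  {"translation":[0.007,0,0],"twist":0,"claw":0.5},
  {"translation":[0.004,0,0],"twist":0,"claw":0.5},
])

```text
time: 6.92
ee_pos: [0.5189, -0.1469, 0.0612]
orientation: [0.802, 0.598, -0.0, -0.0]
ft_force: [0.1, -0.7, -0.0]
grip_width: 0.501
gripper_force: 0.9
```

```bash
sed -i 's/w1.png/w2.png/' c.py; python3 c.py; python3 plan.py 4 .532 -.114 .061 73.2
python3 - <<'E'
from h import *
f=cam("top")
for d in ctrl.cut_out("bowl","top"):
    m=d["pixels"].astype(np.uint8); ct=max(cv2.findContours(m,0,1)[0],key=cv2.contourArea)[:,0]
    q=np.array([ray(f,p,.05)[:2] for p in ct]); print(d["box"],round(d["confidence"],2),cv2.minEnclosingCircle(q.astype(np.float32)))
E
```

```text
[189.7, 93.2, 258.5, 228.2] 0.97 ((0.5326599478721619, -0.09978261590003967), 0.044742729514837265)
chute {'position': [342.9, 98.7], 'confidence': 0.65} [ 0.54909692 -0.06710864  0.079     ]
pose [ 0.5188 -0.1478  0.0612] head 73.4 tilt [-4.e-04  2.e-04 -1.e+00] j [-0.41  0.52  1.83  0.    0.79 -0.12] t 7.07 F [-0.1 -0.3  0.1] w 0.498
end [ 0.532  -0.1141  0.0612] 73.17
[0.009, 0.001, 0.0] 0.001 | [0.009, 0.001, 0.0] 0.001 | [0.009, 0.001, 0.0] 0.001 | [0.009, -0.0, 0.0] 0.001
[306.8, 248.3, 20.1, 29.4] 0.66 ((0.49579715728759766, -0.10586384683847427), 0.01584620214998722)
```

View pics/w2.png

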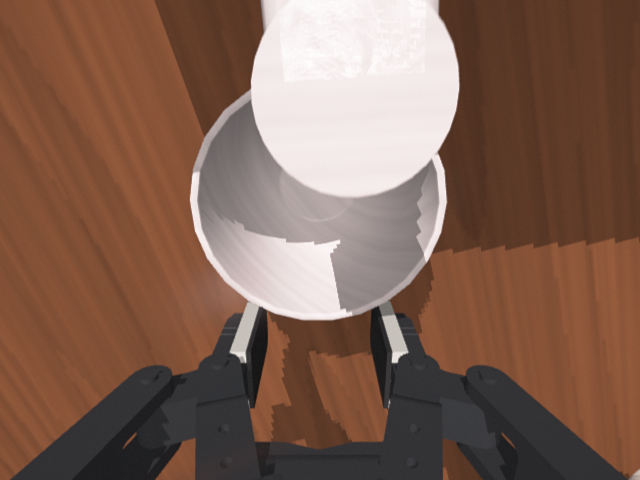

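The wrist view shows the rim circle centred near (318,205) and the pipe top near (355,95). That leaves about 37 mm to go, with a slight shift to the tool's +y.

Emit:
drive_tool([
  {"translation":[0.008,0.001,0],"twist":0,"claw":0.5},
  {"translation":[0.01,0.001,0],"twist":0,"claw":0.5},
  {"translation":[0.009,0.001,0],"twist":0,"claw":0.5},
  {"translation":[0.006,0.001,0],"twist":0,"claw":0.5},
  {"translation":[0.003,0,0],"twist":0,"claw":0.5},
])

```text
time: 7.58
ee_pos: [0.5335, -0.1136, 0.0613]
orientation: [0.802, 0.598, 0.0, 0.0]
ft_force: [-0.7, -1.6, 0.5]
grip_width: 0.497
gripper_force: 0.7
```

```bash
sed -i 's/w2.png/w3.png/' c.py; python3 c.py; python3 plan.py 5 .515 -.17 .061 73.2
python3 - <<'E'
from h import *
f=cam("wrist")
g=cv2.cvtColor(f["pixels"],6)
ds=ctrl.cut_out("bowl","wrist")
if ds:
    m=ds[0]["pixels"].astype(np.uint8); ct=max(cv2.findContours(m,0,1)[0],key=cv2.contourArea)[:,0]
    q=np.array([ray(f,p,.05)[:2] for p in ct])
    from scipy.optimize import least_squares
    c=q.mean(0)
    r=least_squares(lambda c:np.hypot(*(q-c).T)-.045,c,loss="soft_l1",f_scale=.001); print(r.x)
E
```

```text
[190.8, 103.0, 257.6, 188.2] 0.64 ((0.5196759700775146, -0.05725149065256119), 0.0333021841943264)
pose [ 0.5331 -0.1142  0.0613] head 73.43 tilt [-0.e+00  1.e-04 -1.e+00] j [-0.34  0.53  1.81  0.    0.8  -0.05] t 7.73 F [ 0.3 -1.2  0.5] w 0.501
end [ 0.5152 -0.1704  0.0613] 73.14
[-0.012, -0.0, 0.0] 0.001 | [-0.012, -0.0, 0.0] 0.001 | [-0.012, -0.0, 0.0] 0.001 | [-0.011, -0.001, 0.0] 0.001 | [-0.012, -0.0, 0.0] 0.001
[ 0.48118739 -0.043859  ]
```

Emit:
drive_tool([
  {"translation":[-0.012,0,0],"twist":0,"claw":0.5},
  {"translation":[-0.012,0,0],"twist":0,"claw":0.5},
  {"translation":[-0.012,0,0],"twist":0,"claw":0.5},
  {"translation":[-0.02,0,-0.01],"twist":0,"claw":0.5},
  {"translation":[-0.02,0,-0.02],"twist":0,"claw":0.5},
])

```text
time: 8.25
ee_pos: [0.5088, -0.1885, 0.0897]
orientation: [0.802, 0.597, -0.001, -0.002]
ft_force: [-0.7, 0.1, -0.3]
grip_width: 0.504
gripper_force: 0.0
```

```bash
sed -i 's/w3.png/w4.png/' c.py; python3 c.py; python3 plan.py 5 .49 -.14 .25 90 14 .43 .29 .26 85
```

```text
[205.2, 0.1, 242.0, 105.3] 0.67 ((0.5450117588043213, -0.07486838847398758), 0.043676670640707016)
pose [ 0.5117 -0.1904  0.0925] head 73.18 tilt [ 0.0029 -0.0017 -1.    ] j [-0.48  0.48  1.79 -0.    0.87 -0.19] t 8.4 F [ 0.4  0.9 -0.7] w 0.497
end [0.4301 0.2901 0.2605] 85.27
[0.008, -0.007, -0.032] -0.059 | [0.009, -0.007, -0.031] -0.059 | [0.009, -0.006, -0.032] -0.059 | [0.01, -0.005, -0.031] -0.059 | [0.01, -0.005, -0.032] -0.059
[0.031, -0.004, -0.001] 0.006 | [0.031, -0.004, -0.001] 0.006 | [0.031, -0.005, -0.001] 0.006 | [0.031, -0.005, -0.001] 0.006 | [0.03, -0.005, -0.001] 0.006
[0.03, -0.005, -0.001] 0.006 | [0.03, -0.005, -0.0] 0.006 | [0.031, -0.006, -0.001] 0.006 | [0.03, -0.006, -0.0] 0.006 | [0.03, -0.006, -0.001] 0.006
[0.031, -0.006, -0.0] 0.006 | [0.03, -0.006, -0.001] 0.006 | [0.03, -0.006, -0.0] 0.006 | [0.031, -0.007, -0.001] 0.006
```

View pics/w4.png

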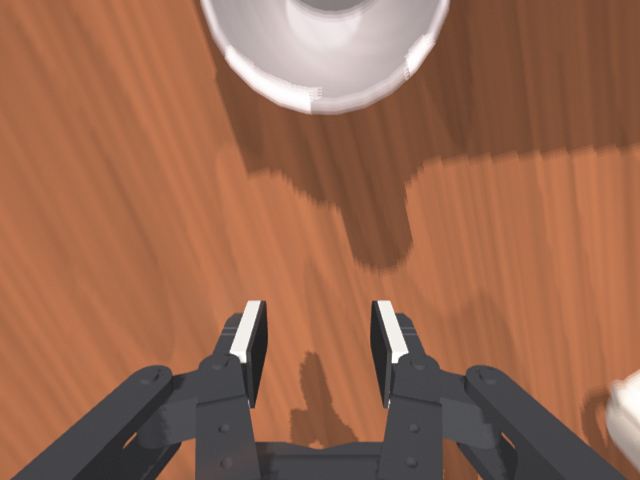

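The near rim now sits under the pipe, with its bottom edge at (325,110). Next I look at the hub from above on the way to the key.

```bash
python3 plan.py 3 .52 -.185 .17 85  12 .635 .06 .27 168 
python3 -c "
from h import *
f=ctrl.grab_frame('wrist');print(np.round(f['mount'],3),f['fovy'],f['cx'],f['cy'])"
```

```text
pose [ 0.5117 -0.1904  0.0925] head 73.18 tilt [ 0.0029 -0.0017 -1.    ] j [-0.48  0.48  1.79 -0.    0.87 -0.19] t 8.4 F [ 0.4  0.9 -0.7] w 0.497
end [0.6346 0.0603 0.2705] 168.23
[0.003, 0.002, -0.026] -0.069 | [0.002, 0.002, -0.026] -0.069 | [0.002, 0.003, -0.026] -0.069 | [0.021, 0.008, -0.008] -0.121 | [0.02, 0.01, -0.008] -0.121
[0.019, 0.013, -0.008] -0.121 | [0.017, 0.015, -0.008] -0.121 | [0.015, 0.017, -0.008] -0.121 | [0.013, 0.018, -0.009] -0.121 | [0.011, 0.02, -0.008] -0.121
[0.008, 0.021, -0.009] -0.121 | [0.006, 0.022, -0.008] -0.121 | [0.003, 0.022, -0.009] -0.121 | [0.0, 0.022, -0.008] -0.121 | [-0.002, 0.023, -0.009] -0.121
[[-0.001  0.945  0.326  0.084]
 [ 1.     0.001  0.001  0.   ]
 [ 0.001  0.326 -0.945 -0.121]
 [ 0.     0.     0.     1.   ]] 63.364248109901844 318.5667803181425 238.05570836213607
```

Emit:
drive_tool([
  {"translation":[0.003,0.002,-0.026],"twist":-0.069,"claw":0.5},
  {"translation":[0.002,0.002,-0.026],"twist":-0.069,"claw":0.5},
  {"translation":[0.002,0.003,-0.026],"twist":-0.069,"claw":0.5},
  {"translation":[0.021,0.008,-0.008],"twist":-0.121,"claw":0.4},
  {"translation":[0.02,0.01,-0.008],"twist":-0.121,"claw":0.4},
])

```text
time: 8.87
ee_pos: [0.5391, -0.1414, 0.186]
orientation: [0.647, 0.762, 0.0, 0.001]
ft_force: [0.8, -0.5, -0.3]
grip_width: 0.602
gripper_force: 0.0
```

Emit:
drive_tool([
  {"translation":[0.019,0.013,-0.008],"twist":-0.121,"claw":0.4},
  {"translation":[0.017,0.015,-0.008],"twist":-0.121,"claw":0.4},
  {"translation":[0.015,0.017,-0.008],"twist":-0.121,"claw":0.4},
  {"translation":[0.013,0.018,-0.009],"twist":-0.121,"claw":0.4},
  {"translation":[0.011,0.02,-0.008],"twist":-0.121,"claw":0.4},
])

```text
time: 9.28
ee_pos: [0.586, -0.037, 0.2255]
orientation: [0.39, 0.921, -0.0, -0.001]
ft_force: [0.3, -0.6, -0.4]
grip_width: 0.603
gripper_force: 0.0
```

Emit:
drive_tool([
  {"translation":[0.008,0.021,-0.008],"twist":-0.121,"claw":0.4},
  {"translation":[0.006,0.022,-0.008],"twist":-0.121,"claw":0.4},
  {"translation":[0.003,0.022,-0.008],"twist":-0.121,"claw":0.4},
  {"translation":[0.01,0.022,-0.008],"twist":-0.121,"claw":0.4},
  {"translation":[0.01,0.023,-0.008],"twist":-0.121,"claw":0.4},
])

```text
time: 9.7
ee_pos: [0.6129, 0.0732, 0.2651]
orientation: [0.098, 0.995, -0.0, -0.001]
ft_force: [0.1, 0.1, -0.7]
grip_width: 0.605
gripper_force: 0.0
```

Emit:
drive_tool([
  {"translation":[0,0,0],"twist":0,"claw":0.4},
  {"translation":[0,0,0],"twist":0,"claw":0.4},
])

```text
time: 9.87
ee_pos: [0.6123, 0.0734, 0.2654]
orientation: [0.1, 0.995, -0.0, -0.001]
ft_force: [0.2, 0.1, 0.1]
grip_width: 0.603
gripper_force: 0.0
```

```bash
cat > d.py <<'E'
import sys
from h import *
f=cam("wrist"); cv2.imwrite("pics/%s.png"%sys.argv[1],f["pixels"])
for n,z in (("hub_mouth",.135),("key_grip",.097),("key",.055),("stand",0),("chute",.079),("bowl",0)):
    for d in ctrl.place_of(n,"wrist")[:2]: print(n,round(d["confidence"],2),np.round(d["position"]),np.round(ray(f,d["position"],z),4))
hsv=cv2.cvtColor(f["pixels"],cv2.COLOR_BGR2HSV); red=(((hsv[...,0]<8)|(hsv[...,0]>172))&(hsv[...,1]>170)&(hsv[...,2]>100)).astype(np.uint8)
n,_,st,ce=cv2.connectedComponentsWithStats(red)
for s,c in zip(st[1:],ce[1:]):
    if s[4]>40: print("red",s,c.round(1),"z.131",ray(f,c,.131).round(4),"z.109",ray(f,c,.109).round(4))
E
python3 d.py w5; python3 plan.py 8 .49 .305 .24 180
```

```text
hub_mouth 0.67 [299. 191.] [0.5797 0.0668 0.135 ]
hub_mouth 0.6 [130. 172.] [ 0.546  -0.0373  0.135 ]
chute 0.56 [128. 171.] [ 0.5484 -0.067   0.079 ]
bowl 0.92 [167. 154.] [ 0.5453 -0.0647  0.    ]
red [292 221   7  10  52] [295.6 226.2] z.131 [0.6042 0.0587 0.131 ] z.109 [0.6106 0.056  0.109 ]
pose [0.6127 0.0708 0.2659] head 168.34 tilt [-8.e-04 -2.e-04 -1.e+00] j [ 0.    0.37  1.46 -0.    1.31 -1.36] t 10.22 F [ 0.5 -0.3 -0.4] w 0.598
end [0.4898 0.305  0.2399] 179.8
[0.021, 0.026, 0.003] -0.025 | [0.02, 0.026, 0.003] -0.025 | [0.02, 0.027, 0.003] -0.025 | [0.019, 0.027, 0.003] -0.025 | [0.018, 0.027, 0.003] -0.025
[0.018, 0.028, 0.004] -0.025 | [0.017, 0.028, 0.003] -0.025 | [0.016, 0.029, 0.004] -0.025
```

View pics/w5.png

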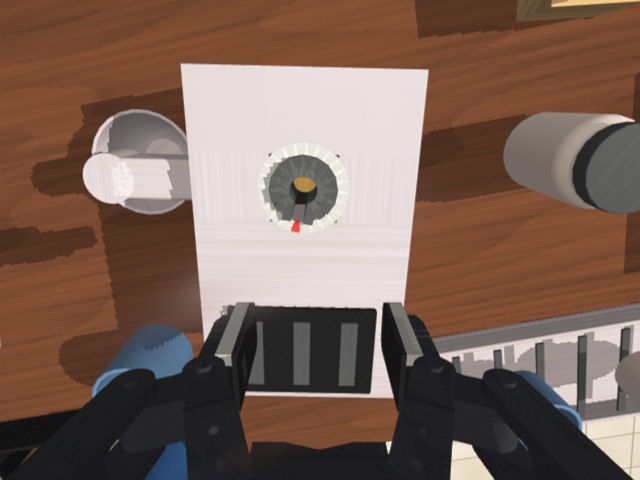

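The bowl sits under the chute: network bowl (.545,-.065), chute (.548,-.067). The hub's dark ring is centred at about (303,186) and the slot points towards the red mark at (296,226). Next I fit the hub precisely.

```bash
cat > e.py <<'E'
from h import *
P=[];Q=[]
for i in range(6):
    f=cam("wrist"); s=ctrl.observe(); P.append(s["ee_pos"]); Q.append(s["orientation"])
M=np.eye(4); M[:3,:3]=R.from_quat(Q).mean().as_matrix(); M[:3,3]=np.mean(P,0); print("tcp",M[:3,3].round(4),np.std(P,0).round(4)); M=M@f["mount"]; f["p"]=M[:3,3]; f["R"]=M[:3,:3]
g=cv2.cvtColor(f["pixels"],6); roi=np.zeros_like(g); roi[140:222,255:352]=1
m=((g<140)&(roi>0)).astype(np.uint8); m=cv2.morphologyEx(m,cv2.MORPH_OPEN,np.ones((5,5),np.uint8))
ct=max(cv2.findContours(m,0,1)[0],key=cv2.contourArea); hull=cv2.convexHull(ct); e=cv2.fitEllipse(hull); print("ellipse px",e)
w=np.array([ray(f,p,.135)[:2] for p in hull[:,0]]); print("circ",cv2.minEnclosingCircle(w.astype(np.float32)))
H=ray(f,e[0],.135); print("hub",H)
r=ray(f,(295.6,226.2),.131); print("red",r, "slot yaw deg",np.degrees(np.arctan2(*(r-H)[1::-1])))
for name,px in (("L",[(182,65),(197,290)]),("Rr",[(427,70),(406,290)])):
    a,b=[ray(f,p,.13) for p in px]; print(name,np.degrees(np.arctan2(*(b-a)[1::-1])),a,b)
E
python3 e.py
```

```text
tcp [0.6129 0.0712 0.2662] [0.     0.0002 0.0001]
ellipse px ((305.5204772949219, 187.26979064941406), (68.48816680908203, 69.67103576660156), 21.528533935546875)
circ ((0.5797514319419861, 0.06822209060192108), 0.023683296516537666)
hub [0.57918616 0.06909154 0.135     ]
red [0.60507195 0.05633112 0.131     ] slot yaw deg -26.241031334885943
L -14.046987648317064 [0.49179917 0.01142647 0.13      ] [ 0.63842011 -0.02525798  0.13      ]
Rr -12.420003240296289 [0.52459749 0.15641061 0.13      ] [0.66937148 0.124527   0.13      ]
```

Emit:
drive_tool([
  {"translation":[0.021,0.026,0.003],"twist":-0.025,"claw":0.4},
  {"translation":[0.02,0.026,0.003],"twist":-0.025,"claw":0.4},
  {"translation":[0.02,0.027,0.003],"twist":-0.025,"claw":0.4},
  {"translation":[0.019,0.027,0.003],"twist":-0.025,"claw":0.4},
  {"translation":[0.018,0.027,0.003],"twist":-0.025,"claw":0.4},
])

```text
time: 10.93
ee_pos: [0.5353, 0.2192, 0.2513]
orientation: [0.038, 0.999, 0.0, 0.0]
ft_force: [0.2, 0.2, 0.3]
grip_width: 0.596
gripper_force: 0.0
```

Emit:
drive_tool([
  {"translation":[0.018,0.028,0.004],"twist":-0.025,"claw":0.4},
  {"translation":[0.017,0.028,0.003],"twist":-0.025,"claw":0.4},
  {"translation":[0.016,0.029,0.004],"twist":-0.025,"claw":0.4},
  {"translation":[0,0,0],"twist":0,"claw":0.4},
  {"translation":[0,0,0],"twist":0,"claw":0.4},
])

```text
time: 11.35
ee_pos: [0.4885, 0.3069, 0.2401]
orientation: [-0.001, 1.0, -0.0, -0.0]
ft_force: [0.4, 0.1, -1.1]
grip_width: 0.604
gripper_force: 0.0
```

```bash
python3 d.py w6
```

```text
hub_mouth 0.39 [327. 172.] [0.4419 0.3117 0.135 ]
key_grip 0.87 [328. 198.] [0.4657 0.3128 0.097 ]
key_grip 0.82 [386.  30.] [0.362  0.3477 0.097 ]
key 0.63 [325. 186.] [0.4656 0.3114 0.055 ]
key 0.6 [184. 136.] [0.4276 0.2037 0.055 ]
stand 0.93 [324. 174.] [0.4661 0.3121 0.    ]
red [406  49  22  25 295] [416.1  60.8] z.131 [0.3823 0.3592 0.131 ] z.109 [0.3801 0.3643 0.109 ]
red [193 136  16  16 238] [200.7 143.6] z.131 [0.4259 0.2386 0.131 ] z.109 [0.428  0.2321 0.109 ]
red [321 230  16  15 235] [328.3 237. ] z.131 [0.4828 0.3127 0.131 ] z.109 [0.4903 0.3133 0.109 ]
```

View pics/w6.png

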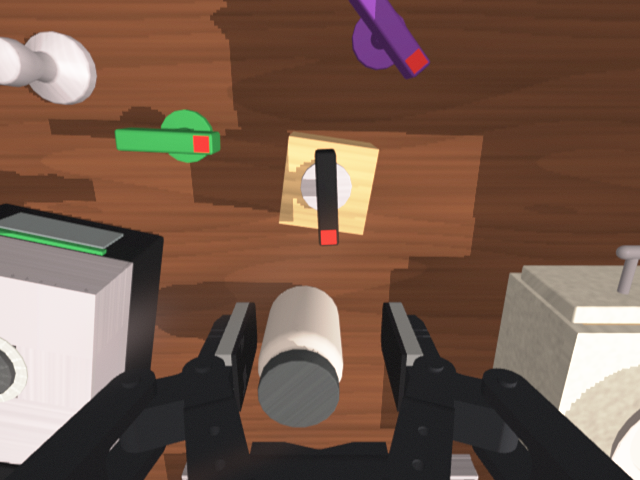

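The image shows the black bar from (325,150) to the red end at (328,237), over the collar in the wooden stand. It's free of its neighbours: green at (170,140), purple at (395,35), and the canister behind at (300,340).

```bash
python3 - <<'E'
from h import *
f=cam("wrist"); g=cv2.cvtColor(f["pixels"],cv2.COLOR_BGR2HSV)
roi=np.zeros(g.shape[:2],bool); roi[140:255,295:360]=1
red=roi&(((g[...,0]<8)|(g[...,0]>172))&(g[...,1]>170)&(g[...,2]>100))
m=((roi&(g[...,2]<60))|red).astype(np.uint8); m=cv2.morphologyEx(m,cv2.MORPH_OPEN,np.ones((3,3),np.uint8))
ct=max(cv2.findContours(m,0,1)[0],key=cv2.contourArea)
w=np.array([ray(f,p,.109)[:2] for p in ct[:,0]]).astype(np.float32)
print(cv2.minAreaRect(ct), cv2.minAreaRect(w*1000))
for r in range(152,246,12):
    xs=np.nonzero(m[r])[0]
    if len(xs): print(r,xs.min(),xs.max(),ray(f,((xs.min()+xs.max())/2,r),.109)[:2].round(4))
print(ctrl.observe()["ee_pos"], proj(f,(.4645,.3125,.109)))
E
python3 plan.py 4 .4645 .3125 .2 182 6 .4645 .3125 .1 182
```

```text
((329.2086486816406, 179.7597198486328), (66.09662628173828, 19.35591697692871), 88.09085083007812) ((453.3798522949219, 311.57440185546875), (43.37903594970703, 12.561488151550293), 2.0702617168426514)
152 319 337 [0.435  0.3107]
164 319 338 [0.4426 0.311 ]
176 320 338 [0.4504 0.3114]
188 320 339 [0.4583 0.3117]
200 321 339 [0.4663 0.3121]
212 322 326 [0.4745 0.3081]
236 324 339 [0.4915 0.3132]
[0.49014484 0.30480526 0.24036764] [330.62847143 197.32248669]
pose [0.4901 0.3048 0.2404] head 179.81 tilt [ 2.e-04 -1.e-04 -1.e+00] j [ 0.44  0.34  1.58 -0.    1.23 -1.13] t 11.75 F [ 0.3 -0.9  0.5] w 0.602
end [0.4641 0.3125 0.1004] 182.1
[0.006, 0.002, 0.01] -0.01 | [0.007, 0.002, 0.01] -0.01 | [0.006, 0.002, 0.01] -0.01 | [0.007, 0.002, 0.01] -0.01 | [-0.0, -0.0, 0.017] 0.0
[-0.0, -0.0, 0.017] 0.0 | [-0.0, -0.0, 0.017] 0.0 | [-0.0, -0.0, 0.016] 0.0 | [-0.0, -0.0, 0.017] 0.0 | [-0.0, -0.0, 0.016] 0.0
```

Emit:
drive_tool([
  {"translation":[0.006,0.002,0.01],"twist":-0.01,"claw":0.4},
  {"translation":[0.007,0.002,0.01],"twist":-0.011,"claw":0.4},
  {"translation":[0.006,0.002,0.01],"twist":-0.011,"claw":0.4},
  {"translation":[0.007,0.0015,0.01],"twist":-0.011,"claw":0.4},
  {"translation":[0,0,0.018],"twist":0,"claw":0.4},
])

```text
time: 12.17
ee_pos: [0.4624, 0.313, 0.1822]
orientation: [-0.021, 1.0, 0.0, 0.0]
ft_force: [-0.4, 0.2, -0.0]
grip_width: 0.597
gripper_force: 0.0
```

Emit:
drive_tool([
  {"translation":[0,0,0.02],"twist":0,"claw":0.4},
  {"translation":[0,0,0.02],"twist":0,"claw":0.4},
  {"translation":[0,0,0.018],"twist":0,"claw":0.4},
  {"translation":[0,0,0.016],"twist":0,"claw":0.4},
  {"translation":[0,0,0.01],"twist":0,"claw":0.4},
])

```text
time: 12.58
ee_pos: [0.4619, 0.312, 0.096]
orientation: [-0.021, 1.0, -0.001, -0.001]
ft_force: [-1.2, -0.2, -0.3]
grip_width: 0.602
gripper_force: 0.0
```

Emit:
drive_tool([
  {"translation":[0,0,0],"twist":0,"claw":0.6},
  {"translation":[0,0,0],"twist":0,"claw":0.75},
  {"translation":[0,0,0],"twist":0,"claw":1},
  {"translation":[0,0,0],"twist":0,"claw":1},
  {"translation":[0,0,0],"twist":0,"claw":1},
])

```text
time: 13.0
ee_pos: [0.4639, 0.313, 0.0991]
orientation: [-0.021, 1.0, 0.0, 0.001]
ft_force: [0.6, 1.0, -0.3]
grip_width: 0.154
gripper_force: 59.2
```

```bash
python3 plan.py 8 .4645 .3125 .27 182
```

```text
pose [0.4639 0.313  0.0991] head -177.64 tilt [ 1.2e-03  6.0e-04 -1.0e+00] j [ 0.47  0.48  1.76 -0.    0.9  -1.14] t 13.0 F [ 0.6  1.  -0.3] w 0.154
end [0.4649 0.313  0.2701] -178.1
[-0.0, -0.0, -0.021] 0.001 | [-0.0, -0.0, -0.021] 0.001 | [-0.0, -0.0, -0.021] 0.001 | [-0.0, -0.0, -0.022] 0.001 | [-0.0, -0.0, -0.021] 0.001
[-0.0, -0.0, -0.022] 0.001 | [-0.0, -0.0, -0.021] 0.001 | [-0.001, -0.0, -0.022] 0.001
```

Emit:
drive_tool([
  {"translation":[0,0,-0.012],"twist":0,"claw":1},
  {"translation":[0,0,-0.02],"twist":0,"claw":1},
  {"translation":[0,0,-0.022],"twist":0,"claw":1},
  {"translation":[0,0,-0.022],"twist":0,"claw":1},
  {"translation":[0,0,-0.022],"twist":0,"claw":1},
])

```text
time: 13.42
ee_pos: [0.4632, 0.3126, 0.1976]
orientation: [-0.021, 1.0, -0.0, 0.0]
ft_force: [0.5, -0.2, -2.4]
grip_width: 0.154
gripper_force: 59.1
```

Emit:
drive_tool([
  {"translation":[0,0,-0.022],"twist":0,"claw":1},
  {"translation":[0,0,-0.022],"twist":0,"claw":1},
  {"translation":[0,0,-0.018],"twist":0,"claw":1},
  {"translation":[0,0,0],"twist":0,"claw":1},
  {"translation":[0,0,0],"twist":0,"claw":1},
])

```text
time: 13.83
ee_pos: [0.4639, 0.313, 0.2592]
orientation: [-0.021, 1.0, 0.001, 0.001]
ft_force: [0.0, -1.0, -2.0]
grip_width: 0.154
gripper_force: 59.3
```

```bash
python3 plan.py 12 .5793 .0693 .26 167; python3 d.py w7 | grep -v stand; python3 -c "
from h import *
f=cam('top');cv2.imwrite('pics/top1.png',f['pixels'])
a=f['pixels'][215:345,130:430]; w=cv2.imread('pics/w7.png')
cv2.imwrite('pics/c7.png',cv2.vconcat([cv2.resize(a,(640,277)),cv2.resize(w,(640,480))[100:400]]))"
```

```text
pose [0.4639 0.313  0.2592] head -177.64 tilt [ 0.0025  0.0012 -1.    ] j [ 0.47  0.29  1.59 -0.    1.25 -1.14] t 13.83 F [ 0. -1. -2.] w 0.154
end [0.5793 0.0694 0.2602] -192.76
[-0.009, -0.021, -0.0] 0.022 | [-0.009, -0.02, -0.0] 0.022 | [-0.01, -0.02, -0.0] 0.022 | [-0.01, -0.02, -0.0] 0.022 | [-0.011, -0.02, -0.0] 0.022
[-0.011, -0.02, -0.0] 0.022 | [-0.011, -0.019, -0.0] 0.022 | [-0.012, -0.019, -0.0] 0.022 | [-0.012, -0.019, -0.0] 0.022 | [-0.013, -0.019, -0.0] 0.022
[-0.013, -0.018, -0.0] 0.022 | [-0.013, -0.018, -0.001] 0.022
key_grip 0.87 [176. 165.] [0.426  0.2082 0.097 ]
key_grip 0.79 [317. 347.] [0.576  0.3158 0.097 ]
key 0.96 [189. 158.] [0.4267 0.2046 0.055 ]
key 0.93 [371.  82.] [0.3624 0.3495 0.055 ]
red [393  95  19  21 227] [402.  105.3] z.131 [0.3789 0.36   0.131 ] z.109 [0.3788 0.3645 0.109 ]
red [198 163  14  15 197] [204.5 170.2] z.131 [0.423  0.2384 0.131 ] z.109 [0.4268 0.2321 0.109 ]
red [304 416  30  24 719] [318.5 427.5] z.131 [0.629  0.3194 0.131 ] z.109 [0.651  0.3203 0.109 ]
```

View pics/c7.png

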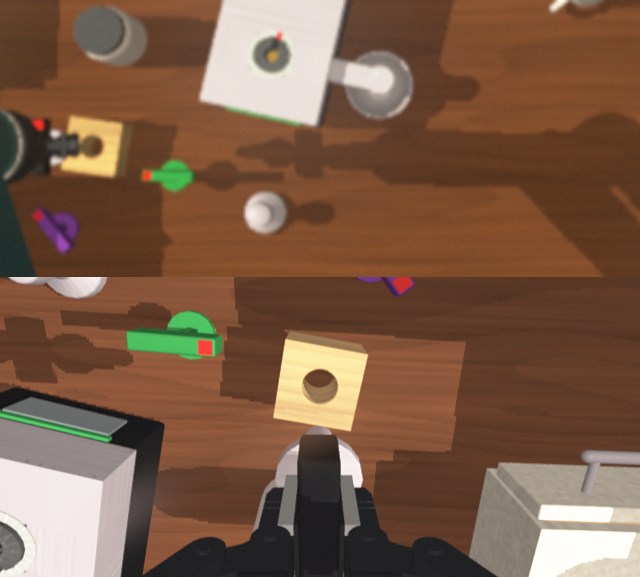

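The key has come out of the stand and is held straight, with its red patch at (318,427) in the wrist view. The top view shows the bowl around the chute. Next I work out the key's offset in the grip.

```bash
python3 - <<'E'
from h import *
f=ctrl.grab_frame("wrist"); M=np.array(f["mount"]); f["p"]=M[:3,3];f["R"]=M[:3,:3]; f["f"]=240/np.tan(np.radians(f["fovy"])/2)
im=f["pixels"]; g=cv2.cvtColor(im,cv2.COLOR_BGR2HSV)
print("red",ray(f,(318.5,427.5),-.0099).round(4))
print([ (r,int(g[r,318,2])) for r in range(225,280,3)])
for r in range(225,300,6): print(r,"".join("#" if v<60 else ("o" if s<50 and v>120 else ".") for v,s in zip(g[r,250:390:2,2],g[r,250:390:2,1])), ray(f,(318,r),-.0099)[0].round(4), ray(f,(318,r),.036)[0].round(4))
red=((g[...,0]<8)|(g[...,0]>172))&(g[...,1]>170)&(g[...,2]>100); ys,xs=np.nonzero(red[380:]); k=np.abs(xs-318)<30; ys=ys[k]+380;xs=xs[k]; print(ys.min(),ys.max(),xs.min(),xs.max(), ray(f,(318,ys.min()),-.0099), ray(f,(318,ys.max()),-.0099))
E
```

```text
red [-0.0265 -0.0004 -0.0099]
[(225, 150), (228, 157), (231, 245), (234, 242), (237, 241), (240, 245), (243, 246), (246, 246), (249, 171), (252, 148), (255, 146), (258, 88), (261, 82), (264, 77), (267, 74), (270, 67), (273, 61), (276, 58), (279, 49)]
225 ...................................................................... 0.05 0.0359
231 ...................................................................... 0.0482 0.0333
237 ...................................................................... 0.0463 0.0306
243 ...................................................................... 0.0443 0.0279
249 ...................................................................... 0.0424 0.0252
255 .............................oooooooooooo............................. 0.0404 0.0224
261 ...................................................................... 0.0385 0.0196
267 .....................oooo..................#ooooo..................... 0.0365 0.0168
273 ..................ooooooo...........########.ooooooo.................. 0.0344 0.0139
279 ................oooooooo....#################ooooooooo................ 0.0324 0.011
285 ..............oooooooooo#####################oooooooooo............... 0.0303 0.0081
291 ..............oooooooooo#####################ooooooooooo.............. 0.0282 0.0051
297 .............ooooooooooo#####################.oooooooooo.............. 0.0261 0.0021
416 439 304 333 [-0.02129243 -0.00059133 -0.0099    ] [-0.03185889 -0.00060751 -0.0099    ]
```

Emit:
drive_tool([
  {"translation":[-0.009,-0.021,0],"twist":0.022,"claw":1},
  {"translation":[-0.009,-0.02,0],"twist":0.022,"claw":1},
  {"translation":[-0.01,-0.02,0],"twist":0.022,"claw":1},
  {"translation":[-0.01,-0.02,0],"twist":0.022,"claw":1},
  {"translation":[-0.011,-0.02,0],"twist":0.022,"claw":1},
])

```text
time: 14.7
ee_pos: [0.5124, 0.2107, 0.2581]
orientation: [0.035, 0.999, -0.0, -0.0]
ft_force: [0.2, 0.7, -2.4]
grip_width: 0.157
gripper_force: 59.2
```

Emit:
drive_tool([
  {"translation":[-0.011,-0.02,0],"twist":0.022,"claw":1},
  {"translation":[-0.011,-0.019,0],"twist":0.022,"claw":1},
  {"translation":[-0.012,-0.019,0],"twist":0.022,"claw":1},
  {"translation":[-0.012,-0.019,0],"twist":0.022,"claw":1},
  {"translation":[-0.013,-0.019,0],"twist":0.022,"claw":1},
])

```text
time: 15.12
ee_pos: [0.5603, 0.1084, 0.2581]
orientation: [0.09, 0.996, -0.0, -0.0]
ft_force: [0.1, 0.2, -2.2]
grip_width: 0.153
gripper_force: 59.2
```

Emit:
drive_tool([
  {"translation":[-0.013,-0.018,0],"twist":0.022,"claw":1},
  {"translation":[-0.013,-0.018,0],"twist":0.022,"claw":1},
  {"translation":[0,0,0.01],"twist":0,"claw":1},
  {"translation":[0,0,0],"twist":0,"claw":1},
  {"translation":[0,0,0],"twist":0,"claw":1},
])

```text
time: 15.53
ee_pos: [0.5778, 0.0694, 0.2473]
orientation: [0.111, 0.994, 0.0, -0.001]
ft_force: [-0.6, 0.8, -2.9]
grip_width: 0.155
gripper_force: 59.2
```

```bash
python3 plan.py 2 .5793 .0693 .24 167; python3 d.py w8; python3 - <<'E'
from h import *
f=cam("wrist"); T=.5793,.0693
for z in(.135,.13): print("hub proj",proj(f,T+(z,)),proj(f,(T[0],T[1]+.0225,z)),proj(f,(T[0],T[1]-.0225,z)),proj(f,(T[0]-.0225,T[1],z)))
cv2.imwrite("pics/c8.png",cv2.resize(f["pixels"][200:360,220:420],None,fx=3,fy=3,interpolation=2))
E
```

```text
pose [0.5778 0.0694 0.2473] head 167.22 tilt [-2.7e-03  4.0e-04 -1.0e+00] j [ 0.    0.34  1.56  0.    1.25 -1.35] t 15.53 F [-0.6  0.8 -2.9] w 0.155
end [0.5797 0.069  0.2403] 166.99
[-0.001, 0.0, 0.004] 0.002 | [-0.001, 0.0, 0.003] 0.002
hub_mouth 0.45 [170. 388.] [ 0.6626 -0.0618  0.135 ]
key_grip 0.94 [319. 348.] [0.6788 0.0462 0.097 ]
key 0.67 [318. 297.] [0.655  0.0513 0.055 ]
stand 0.78 [578.   8.] [0.469  0.3155 0.    ]
chute 0.93 [139. 224.] [ 0.5498 -0.0671  0.079 ]
bowl 0.8 [176. 200.] [ 0.55  -0.066  0.   ]
red [304 416  30  24 717] [318.5 427.5] z.131 [0.7257 0.0353 0.131 ] z.109 [0.747  0.0304 0.109 ]
hub proj [318.5385707  243.98344431] [353.04036267 236.62400658] [284.48141287 251.24803892] [310.53730673 210.79103732]
hub proj [318.5371667  241.37726332] [352.39180724 234.1391715 ] [285.11074033 248.52380334] [310.68930744 208.74586255]
```

View pics/c8.png

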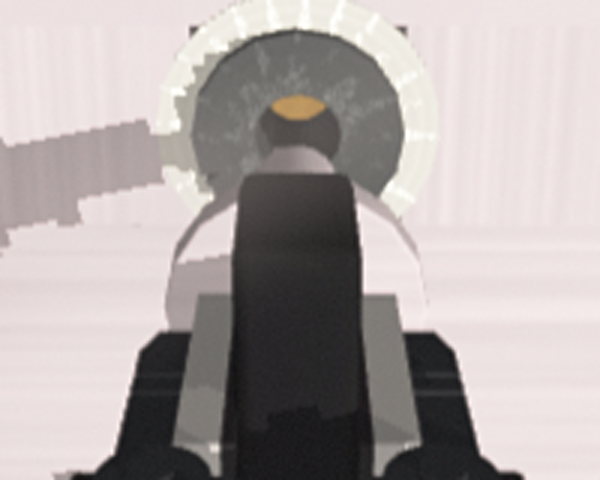

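The crop shows the shaft tip over the bore. The hub disc is centred laterally at about 319 px, against 319 for the key, and the front edge of the disc matches the estimate. I need about 1.5 mm back, then descend.

Emit:
drive_tool([
  {"translation":[-0.0015,0.0003,0.005],"twist":0.004,"claw":1},
  {"translation":[0,0,0.005],"twist":0,"claw":1},
  {"translation":[0,0,0.004],"twist":0,"claw":1},
  {"translation":[0,0,0],"twist":0,"claw":1},
  {"translation":[0,0,0],"twist":0,"claw":1},
])

```text
time: 16.35
ee_pos: [0.5799, 0.0691, 0.2336]
orientation: [0.113, 0.994, -0.0, -0.001]
ft_force: [0.7, 0.1, -1.9]
grip_width: 0.16
gripper_force: 59.3
```

```bash
python3 - <<'E'
from h import *
for i in range(3):
    f=cam("wrist"); s=ctrl.observe(); print(s["ee_pos"].round(4),s["ft_force"].round(1))
g=cv2.cvtColor(f["pixels"],6); roi=g[195:262,260:380]
m=((roi<150)).astype(np.uint8)
for r in range(200,250,4):
    xs=np.nonzero(g[r,250:390]<165)[0]+250; print(r,xs.min() if len(xs) else None,xs.max() if len(xs) else None)
M=R.from_quat(s["orientation"]).as_matrix()[:,0]
for T in((.5793,.0693),):
    P=np.array(T+(.135,)); print(proj(f,P),[proj(f,P+.0225*np.array([np.cos(a),np.sin(a),0])).round(1) for a in np.radians(range(47,300,30))])
E
```

```text
[0.5802 0.0691 0.234 ] [-0.5  0.7 -3. ]
[0.5803 0.0691 0.2342] [ 0.5  0.8 -2.3]
[0.5804 0.0691 0.2344] [ 0.3  0.4 -2.5]
200 None None
204 None None
208 None None
212 282 357
216 302 335
220 296 341
224 291 347
228 285 349
232 286 352
236 284 354
240 283 355
244 283 356
248 268 356
[319.07781669 249.48724244] [array([350.9, 266.6]), array([356.3, 249.4]), array([351.8, 231.7]), array([338.2, 218.4]), array([319.1, 213.5]), array([299.9, 218.5]), array([286.3, 231.8]), array([281.8, 249.5]), array([287.3, 266.7])]
```

Emit:
drive_tool([
  {"translation":[0.0008,0,0.004],"twist":0,"claw":1},
  {"translation":[0,0,0.004],"twist":0,"claw":1},
  {"translation":[0,0,0.004],"twist":0,"claw":1},
  {"translation":[0,0,0.002],"twist":0,"claw":1},
  {"translation":[0,0,0.002],"twist":0,"claw":1},
])

```text
time: 16.92
ee_pos: [0.5792, 0.0693, 0.2177]
orientation: [0.113, 0.994, -0.0, -0.0]
ft_force: [-0.1, 0.1, -1.6]
grip_width: 0.155
gripper_force: 59.3
```

Emit:
drive_tool([
  {"translation":[0,0,0.002],"twist":0,"claw":1},
  {"translation":[0,0,0],"twist":0,"claw":1},
])

```text
time: 17.08
ee_pos: [0.5793, 0.0693, 0.2158]
orientation: [0.113, 0.994, -0.0, -0.0]
ft_force: [1.1, 0.8, -2.3]
grip_width: 0.155
gripper_force: 59.3
```

Emit:
drive_tool([
  {"translation":[0,0,0.003],"twist":0,"claw":1},
  {"translation":[0,0,0.003],"twist":0,"claw":1},
  {"translation":[0,0,0.003],"twist":0,"claw":1},
  {"translation":[0,0,0.002],"twist":0,"claw":1},
  {"translation":[0,0,0.001],"twist":0,"claw":1},
])

```text
time: 17.5
ee_pos: [0.5792, 0.0693, 0.2038]
orientation: [0.113, 0.994, -0.0, -0.0]
ft_force: [-0.1, -0.6, -2.8]
grip_width: 0.157
gripper_force: 59.3
```

Emit:
drive_tool([
  {"translation":[0,0,0.002],"twist":0,"claw":1},
  {"translation":[0,0,0.002],"twist":0,"claw":1},
  {"translation":[0,0,0.002],"twist":0,"claw":1},
  {"translation":[0,0,0.002],"twist":0,"claw":1},
  {"translation":[0,0,0.001],"twist":0,"claw":1},
])

```text
time: 17.92
ee_pos: [0.5794, 0.0692, 0.195]
orientation: [0.113, 0.994, -0.0, -0.0]
ft_force: [-0.7, -1.7, -0.7]
grip_width: 0.154
gripper_force: 59.3
```

Emit:
drive_tool([
  {"translation":[0,0,0.002],"twist":0,"claw":1},
  {"translation":[0,0,0.002],"twist":0,"claw":1},
  {"translation":[0,0,0.002],"twist":0,"claw":1},
  {"translation":[0,0,0.002],"twist":0,"claw":1},
  {"translation":[0,0,0.002],"twist":0,"claw":1},
])

```text
time: 18.33
ee_pos: [0.5796, 0.0692, 0.1855]
orientation: [0.113, 0.994, -0.0, 0.0]
ft_force: [-2.1, -1.5, 4.1]
grip_width: 0.154
gripper_force: 60.2
```

Emit:
drive_tool([
  {"translation":[0,0,0.002],"twist":0,"claw":1},
  {"translation":[0,0,0.002],"twist":0,"claw":1},
  {"translation":[0,0,0.001],"twist":0,"claw":1},
  {"translation":[0,0,0.001],"twist":0,"claw":1},
  {"translation":[0,0,0],"twist":0,"claw":1},
])

```text
time: 18.75
ee_pos: [0.5796, 0.0692, 0.1798]
orientation: [0.113, 0.994, -0.0, 0.0]
ft_force: [-1.7, -2.3, 5.1]
grip_width: 0.156
gripper_force: 60.5
```

Emit:
drive_tool([
  {"translation":[0,0,0.001],"twist":0,"claw":1},
  {"translation":[0,0,0],"twist":0,"claw":1},
])

```text
time: 18.92
ee_pos: [0.5796, 0.0692, 0.1791]
orientation: [0.113, 0.994, -0.0, 0.0]
ft_force: [-2.5, -3.0, 7.7]
grip_width: 0.15
gripper_force: 60.8
```

Emit:
drive_tool([
  {"translation":[0,0,0.001],"twist":0,"claw":1},
  {"translation":[0,0,0],"twist":0,"claw":1},
  {"translation":[0,0,0],"twist":0,"claw":1},
])

```text
time: 19.17
ee_pos: [0.5797, 0.0692, 0.179]
orientation: [0.113, 0.994, -0.0, 0.001]
ft_force: [-6.5, -2.4, 14.4]
grip_width: 0.15
gripper_force: 61.8
```

Emit:
drive_tool([
  {"translation":[0,0,0],"twist":0,"claw":1},
  {"translation":[0,0,0],"twist":0,"claw":1},
  {"translation":[0,0,0],"twist":0,"claw":1},
  {"translation":[0,0,0],"twist":0,"claw":1},
  {"translation":[0,0,0],"twist":0,"claw":1},
])

```text
time: 19.58
ee_pos: [0.5797, 0.0692, 0.179]
orientation: [0.113, 0.994, -0.0, 0.001]
ft_force: [-6.5, -2.7, 13.8]
grip_width: 0.153
gripper_force: 61.8
```

```bash
python3 d.py w9 | grep -E "bowl|chute"; python3 -c "
from h import *
s=ctrl.observe();print(s['ee_pos'],s['ft_force'],s['gripper_force'],s['ft_torque'])
print(ctrl.finish_job())"
```

```text
chute 0.65 [ 86. 253.] [ 0.5493 -0.0689  0.079 ]
bowl 0.93 [144. 215.] [ 0.5484 -0.0669  0.    ]
[0.57974084 0.06919127 0.17902623] [-5.3832282  -2.35191193 14.46566994] 61.83851852081716 [-0.50530759  1.09870778 -0.03935706]
the job is handed in; nothing more can be done
None
```

I've handed the job in; no verdict came back. The bowl measured about 2 mm from the point below the chute. The service key went into the hub slot and sat collar-down (TCP at 179 mm, 14 N upward push on the tool), still gripped and pressed, at about 20 s on the clock.

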